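# Set the grinder's speed and hold its dead-man paddle

## Robot

A 7-joint arm with a two-finger parallel gripper is mounted at the origin on a cart in front of the work surface, level with it; the furniture and walls round the work are solid. World frame = base frame: x ahead of the robot, y to its left, z up, the work surface at z = 0. Lengths are in m, angles in rad, forces in N, time in s.
With the tool pointing down it reaches from about 0.425 to 0.925 m from the base axis. Payload 6.8 kg.
Tool frame: the origin (TCP) lies on the centre line of the jaws, within the pads' length; the fingertips stand 8 mm ahead of it and the grasp point (between the pads) lies 11 mm behind it (bot.tips_ahead is the distance from the TCP to the fingertips, in m); z points along the fingers, y is the line along which they close (so a half turn about z gives the same grasp; the last joint's range is limited). The gripper opens to 85 mm and grips with 20 to 120 N. Pads are 22 mm wide; open, the fingers measure 114 mm over their backs; the gripper's body (76 mm by 85 mm) begins 54 mm behind the grasp point. The pads swing forward as they close: fully open they stand 13 mm farther back than shut.
Start: joints at [-1.347, 0.477, 0.022, 1.555, -0.011, 1.109, -0.083], TCP at [0.22, 0.638, 0.239] pointing down, gripper open.
Joint ranges: [-2.96, 2.96], [-0.34, 2.1], [-1.41, 1.46], [0.24, 2.44], [-1.37, 4.51], [0.17, 1.92], [-2.96, 2.96]. Speed limits (rad/s): [2.39, 2.39, 3.14, 3.14, 3.14, 3.14, 3.14].

## Interface

Orientations are given as a unit quaternion [w, x, y, z].
In Python, from station import bot gives the robot as it stands.
- The arm moves only by the tool send_rows, never from a script. Its argument "deltas" is text: rows parted by semicolons, each of 4 numbers parted by spaces: the shift along the tool's x, y, z in m, then the turn about the tool's z in degrees. In form: x y z spin; .... A call has 1 to 5 rows; each row is the pose to reach, as a shift and turn from the pose commanded when the call began, along the tool's axes at that moment; what a row does not reach only later rows make up. A row lasts 1/10 s, in which the tool goes at most 50 mm and 8.59 degrees, less where a joint would pass 70% of its speed; a pose out of reach is approached as far as the arm can. A call with a gripper value outside its range is refused whole. "claw" is the opening, from 0 (shut) to 1 (fully open), set as the call begins (left out, the last holds). The fingers move at their own pace and stop on an object; "force" is the grip in N (left out, the last holds). Time passes only in rows, so rows that repeat a pose let the fingers close. It gives the time, the measured TCP pose, the force, the opening and the grip force at its end, in the units of the state.
- bot.get_obs(): the state, without advancing time (a new reading comes with each control period).
- bot.read_camera(name): name is "scene" or "top" or "wrist"; returns a dict with "img" (420x560x3 uint8, red, green, blue), "depth" (420x560 float32, m along the optical axis (not along the pixel's ray), 0 where there is no reading), "fx", "fy", "cx", "cy" (pixels), "camera_from_world" (4x4, takes a point from world to camera coordinates). Camera axes: x right, y up, looking along -z (the intrinsics and any distortion apply to the point x, -y, -z); pixel columns grow to the right and rows downward; lengths in m; the calibration is good to about 2 mm. A picture is of the moment at which its call begins.
- bot.hand_in(): hands the job in; it is judged then, once.
Trained networks look in a picture, given as the dict that the camera call returned (one of the last four; its "shot" number tells which), for a name from the list of things; names that differ only in an ending like _2 or _b are one class to them, and where a whole thing is asked for, a point or a joint stands for the part that bears it (a point fixed in the world has none). Each returns a list of dicts, best first, with "confidence" (0 to 1); they miss things now and then, are a little off and sometimes report something else, mostly with a low value. They report only what shows in the picture. A call takes as long as a camera call. They do not tell look-alikes from the thing itself.
- bot.masks_of(picture, query): "mask" (420x560 bool, what is visible of it).
- bot.landmark_of(picture, query): "xyz" ([x, y, z] in m, in world coordinates, good to about 4 mm: a listed point, or the origin of a listed thing).
The state is a dict: "t": time; "q": joint angles; "joint_vel": joint speeds; "joint_torque": joint torques, N m; "eef_pos": TCP position; "tool_rot": TCP orientation; "contact_force": force on the tool from outside, world axes, zero at the start; "torque": the same for the moment, N m; "gripper_width": opening from 0.0 (shut) to 1.0 (fully open); "grasp_force": force on a finger pad.
Only numpy, scipy, OpenCV 4.12 (cv2) and the standard library are available. Lean on these libraries where they do the work, as an engineer would, in place of code of your own. Each camera call takes 0.05 s, during which the arm holds its last target. There are 200 camera calls.

## Task

Run up the bench grinder for sharpening: with the dead-man paddle still up, turn the speed dial until its orange pointer stands at the green marker on the scale, and let go of the dial. Then press the paddle's rubber pad down with the fingertips until the paddle's orange pointer stands in the green band (about half its travel), never pressing it through to the stop at the bottom, and finish while still holding it there. Leave the loose things lying around where they are.

Things in the scene. Friction and masses are not known exactly. Their poses are not given: they have to be found in the camera images.
- dial_grip (a point): Speed dial: black bar knob on the grey dial unit, vertical axis. Its bar is 48 mm long, 14 mm wide, from 56 to 86 mm above the worktop; below it a disc of 52 mm diameter. This point: on the axis, half-way up the bar (71 mm). x runs along the bar to its pointer end (orange line), y across the bar, z up; turns with the dial. Friction 0.03 N m; it stays where it is left.
- pointer_tip (a point): Tip of the dial's orange pointer, 36 mm from the dial's axis, at 52 mm above the worktop; turns with the dial.
- marker_tip (a point): Inner tip of the green marker on the round white scale, 36 mm from the dial's axis: the place where the pointer's tip has to come. Always 0.5 to 1.5 rad clockwise (seen from above) of the dial's start. Flat, does not move in the run.
- dial (a joint): Angle of the speed dial, rad, 0 to 4.7 between its end stops, growing clockwise seen from above.
- pad (a point): Centre of the top of the ribbed black rubber pad (44x48 mm) at the front end of the steel dead-man paddle, 94 mm from its hinge. Moves with the paddle: 68 mm above the worktop when up, sinking about 0.94 mm per 0.01 rad. x runs from the pad to the hinge, y left across the paddle, z up. When up, the pad slopes 0.115 rad down towards the hinge; it is level in mid band.
- paddle (a joint): Angle of the dead-man paddle, rad: 0 up, growing as it is pressed down, 0.24 at the stop. Green band 0.08 to 0.15 (pad pressed 8 to 14 mm). A spring returns it: on the pad about 1.7 N to start, 6 N at the start of the band, 9.6 N at its end, 14 N at the stop.
- dial_unit: Grey dial unit, fixed to the worktop, with scale, dial and marker; 130x130 mm, 42 mm high to the scale; origin at the centre of its underside, on the dial's axis.
- deadman_unit: Grey dead-man unit, fixed to the worktop; base 150x130 mm, 30 mm high; origin: centre of its underside. x points from the pad to the hinge (58 mm ahead of the origin, 50 mm up), y left. The scale plate stands 40 to 62 mm left of the pad's centre, up to 80 mm above the worktop, with white, green and red bands facing the robot; the paddle's orange pointer runs in front of them.
- nipper: Bystander, loose: nail nipper, bare steel pliers, 124x40x13 mm, lying flat; origin at the centre of its underside.
- tape_roll: Bystander, loose: blue roll of tape lying flat, 62 mm diameter, 19 mm high; origin at the centre of its underside.
- scissors: Bystander, loose: scissors with black finger rings, 150x60x9 mm, lying flat; origin at the centre of its underside.
- tape_dispenser: Bystander, loose: black desk tape dispenser with a yellow reel, 52x122x99 mm; origin at the centre of its underside.
- forceps: Bystander, loose: steel spring forceps, 131x24x10 mm, lying flat; origin at the centre of its underside.
Mind the look-alikes: they are no part of the job. Leave any pink look-alike of the deadman_unit alone.

How it is judged:
On the way, in this order (a step that is already met when the one before it is completed fails the run):
1. The dial's pointer stands at the green marker and the dial is let go, while the paddle is still up (horizontal distance between pointer_tip and marker_tip below 0.005 m and value of joint paddle below 0.03 rad and contact force between the fingers and dial_unit below 0.1 N), for 0.2 s.
2. The fingertips hold the paddle in the green band (value of joint paddle between 0.08 and 0.15 rad and contact force between the fingers and deadman_unit above 3 N), for 0.5 s.
At the end, for the whole second after the job is handed in: The paddle is held in the green band (0.08 to 0.15 rad) by the fingers, pressing on it with more than 3 N, and the tip of the dial's pointer is within 5 mm of the tip of the green marker (all of step 2 and horizontal distance between pointer_tip and marker_tip below 0.005 m); the arm keeps its last pose, push and grip.
It fails at once if The paddle is pressed through to its stop (beyond 0.23 rad of 0.24) (value of joint paddle above 0.23 rad).
It fails at once if A loose bystander (nipper, tape roll, scissors, tape dispenser, forceps) is shifted by more than 20 mm (distance of any of nipper, tape_roll, scissors, tape_dispenser, forceps from where it was at the start of the episode above 0.02 m).
It also fails if it takes over 51 s, if anything falls off the work surface, if the arm or the gripper's body presses on something with over 40 N, if the wrist force passes 120 N, or if a joint passes its speed limit or range.

## Working session

There is one attempt and no reset: what is moved stays moved. The work goes in short steps, Python scripts to look and compute and a tool call to move; the robot and the scene stay as the last step left them, time stands still between calls to the robot, and variables do not carry over. Pictures are saved under pics/ and viewed, at most 10 in all, crops included, and the job is handed in when it is done.

Besides the shell and the picture viewer there is one more tool, called after ">>>" as a command line: name --argument value ..., lists and objects as JSON in quotes. send_rows: Moves the arm, as the interface text tells. Its arguments: {"type":"object","properties":{"deltas":{"type":"string"},"claw":{"type":"number"},"force":{"type":"number"}},"required":["deltas"]}

```bash
mkdir -p pics
cat > h.py <<'E'
from station import bot
import numpy as np, cv2
def look(n,f=None):
    p=bot.read_camera(n)
    if f: cv2.imwrite('pics/'+f,p["img"][:,:,::-1])
    return p
def px(p,w):
    c=p["camera_from_world"]@np.r_[w,1]
    return [round(p["fx"]*c[0]/-c[2]+p["cx"]),round(p["fy"]*-c[1]/-c[2]+p["cy"])]
def find(p,names):
    for q in names:
        for r in bot.landmark_of(p,q)[:3]:
            print(q,round(r["confidence"],2),np.round(r["xyz"],3),px(p,r["xyz"]))
E
python3 - <<'E'
from h import *
a=look("top","t1.png");b=look("scene","s1.png")
for p in(a,b): find(p,["dial_grip","pointer_tip","marker_tip","pad","dial_unit","deadman_unit","nipper","tape_roll","scissors","tape_dispenser","forceps"]);print()
o=bot.get_obs();print(o["t"],o["eef_pos"],o["tool_rot"],o["gripper_width"])
cv2.imwrite('pics/both1.png',cv2.resize(np.hstack([a["img"],b["img"]])[:,:,::-1],(800,300)))
E
```

```text
dial_grip 0.48 [ 0.514 -0.214  0.066] [355, 197]
pointer_tip 0.61 [ 0.516 -0.181  0.053] [347, 201]
dial_unit 0.85 [ 0.514 -0.217  0.002] [353, 205]
deadman_unit 0.95 [ 0.391  0.719 -0.002] [148, 290]
deadman_unit 0.67 [ 0.387  0.069 -0.   ] [303, 247]
nipper 0.59 [ 0.425 -0.466 -0.002] [412, 207]
tape_roll 0.48 [ 0.758 -0.109  0.001] [312, 171]
tape_dispenser 0.65 [ 0.442  0.512 -0.001] [197, 265]
forceps 0.64 [ 0.753  0.107 -0.002] [269, 183]

dial_grip 0.55 [ 0.509 -0.214  0.072] [316, 256]
pointer_tip 0.75 [ 0.515 -0.179  0.052] [311, 256]
pointer_tip 0.48 [ 0.51  -0.212  0.072] [316, 255]
marker_tip 0.29 [0.755 0.108 0.001] [322, 221]
marker_tip 0.16 [ 0.764 -0.108 -0.003] [360, 243]
pad 0.76 [0.35  0.069 0.071] [228, 233]
pad 0.53 [0.355 0.708 0.069] [172, 180]
pad 0.48 [0.54  0.23  0.068] [257, 206]
dial_unit 0.69 [ 0.511 -0.212  0.   ] [316, 276]
deadman_unit 0.87 [ 0.573  0.236 -0.004] [265, 221]
deadman_unit 0.66 [0.39  0.72  0.001] [181, 192]
deadman_unit 0.59 [ 0.383  0.067 -0.002] [238, 250]
nipper 0.83 [ 0.428 -0.461  0.   ] [344, 332]
tape_roll 0.74 [ 0.764 -0.108  0.001] [360, 242]
scissors 0.55 [ 0.606  0.498 -0.002] [244, 198]
tape_dispenser 0.59 [ 0.435  0.511 -0.001] [206, 205]
tape_dispenser 0.58 [ 0.509 -0.211  0.002] [315, 276]
forceps 0.46 [0.754 0.111 0.002] [321, 220]
forceps 0.37 [ 0.51  -0.212  0.003] [315, 275]

1.2 [0.21986864 0.63821903 0.23936112] [-7.13046206e-06  1.65160881e-01  9.86266638e-01  4.28821403e-05] 1.000304538093347
```

View pics/t1.png

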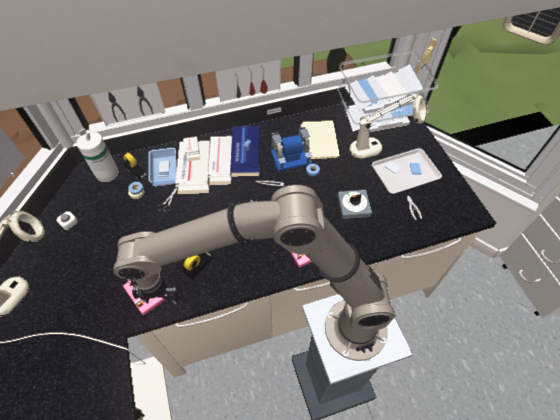

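View pics/s1.png

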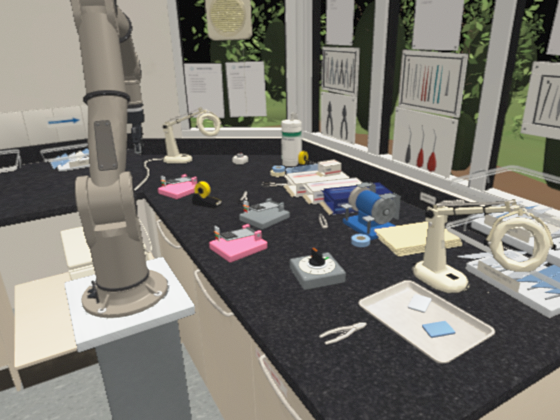

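The top view shows the dial unit at about (355,203). In the scene view the grey dead-man unit is at (265,212) and the dial at (317,262). The two pink units are look-alikes and stay untouched. Next I plan the arc to a spot above the dial.

```bash
cat >> h.py <<'E'
def plan(wps,nrow=5):
    """wps: list of (x,y,z,cw_deg_total); one call each, prints the final row delta"""
    from scipy.spatial.transform import Rotation as R
    o=bot.get_obs();q=o["tool_rot"];r=R.from_quat([q[1],q[2],q[3],q[0]]);p=np.array(o["eef_pos"]);s=0
    print("t",round(o["t"],2),"p",p.round(4),"ty angle",np.degrees(np.arctan2(*r.as_matrix()[[1,0],1])).round(1),"F",np.round(o["contact_force"],1),"w",round(o["gripper_width"],3))
    for w in wps:
        d=r.inv().apply(np.array(w[:3])-p);print(np.round(d,4),w[3]-s,np.linalg.norm(d).round(3))
        r=r*R.from_euler('z',w[3]-s,degrees=True);p=np.array(w[:3]);s=w[3]
E
python3 -c "
from h import *
plan([(.36,.48,.24,10),(.48,.29,.24,28),(.55,.06,.24,50),(.5,-.17,.26,71)])"
```

```text
t 1.2 p [0.2199 0.6382 0.2394] ty angle 71.0 F [-0.2 -0.3 -0.3] w 1.0
[-0.184  -0.1039 -0.0007] 10 0.211
[-0.1971 -0.108  -0.    ] 18 0.225
[-0.216  -0.1056 -0.    ] 22 0.24
[-0.1968 -0.1291 -0.02  ] 21 0.236
```

>>> send_rows --deltas "-0.037 -0.021 0 2; -0.074 -0.042 0 4; -0.11 -0.062 0 6; -0.147 -0.083 0 8; -0.184 -0.104 0 10" --claw 0.6

```text
t: 1.7
eef_pos: [0.3609, 0.4787, 0.2395]
tool_rot: [0.0, 0.251, 0.968, 0.0]
contact_force: [0.3, 0.5, 0.2]
gripper_width: 0.596
grasp_force: 0.0
```

>>> send_rows --deltas "-0.04 -0.022 0 3; -0.08 -0.043 0 7; -0.12 -0.065 0 11; -0.16 -0.087 0 15; -0.197 -0.108 0 18"

```text
t: 2.2
eef_pos: [0.4809, 0.2879, 0.2396]
tool_rot: [0.0, 0.4, 0.916, 0.0]
contact_force: [0.7, 0.5, 0.1]
gripper_width: 0.597
grasp_force: 0.0
```

>>> send_rows --deltas "-0.043 -0.021 0 4; -0.086 -0.042 0 8; -0.13 -0.063 0 13; -0.173 -0.084 0 18; -0.216 -0.106 0 22"

```text
t: 2.7
eef_pos: [0.5501, 0.0579, 0.2397]
tool_rot: [0.0, 0.568, 0.823, 0.0]
contact_force: [0.5, -0.2, -0.1]
gripper_width: 0.602
grasp_force: 0.0
```

>>> send_rows --deltas "-0.04 -0.026 -0.004 4; -0.08 -0.052 -0.008 8; -0.12 -0.078 -0.012 13; -0.16 -0.103 -0.016 17; -0.197 -0.129 -0.02 21"

```text
t: 3.2
eef_pos: [0.4992, -0.1725, 0.2598]
tool_rot: [0.0, 0.708, 0.706, 0.0]
contact_force: [1.0, 1.4, 0.6]
gripper_width: 0.606
grasp_force: 0.0
```

```bash
python3 -c "
from h import *
p=look('wrist','w1.png');find(p,['dial_grip','pointer_tip','marker_tip','dial_unit']);plan([])
p=look('scene');find(p,['dial_grip','pointer_tip','marker_tip','dial_unit','pad','deadman_unit'])"
```

```text
dial_grip 0.57 [ 0.517 -0.215  0.069] [299, 226]
pointer_tip 0.69 [ 0.516 -0.179  0.055] [298, 188]
marker_tip 0.43 [ 0.549 -0.201  0.044] [328, 206]
dial_unit 0.82 [ 0.518 -0.214 -0.   ] [297, 205]
t 3.45 p [ 0.4999 -0.1699  0.2593] ty angle 0.0 F [ 1.1 -0.4 -0.4] w 0.598
dial_grip 0.68 [ 0.51  -0.213  0.072] [316, 255]
pointer_tip 0.65 [ 0.515 -0.181  0.051] [311, 257]
marker_tip 0.22 [ 0.425 -0.459  0.002] [342, 331]
dial_unit 0.7 [ 0.51  -0.212  0.004] [315, 275]
pad 0.78 [0.349 0.068 0.07 ] [227, 233]
pad 0.62 [0.353 0.704 0.069] [172, 180]
pad 0.45 [0.537 0.228 0.068] [257, 206]
deadman_unit 0.97 [ 0.39   0.719 -0.003] [181, 193]
deadman_unit 0.89 [ 0.381  0.063 -0.   ] [238, 250]
deadman_unit 0.63 [ 0.568  0.234 -0.002] [264, 221]
```

View pics/w1.png

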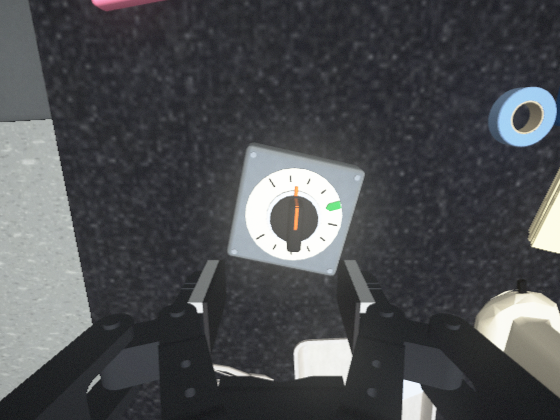

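The wrist view shows the pointer tip at about (296,188), pointing along +y, and the green marker at (333,206) with its inner tip near (327,207). The dial centre is near (295,213). I'll measure these precisely by colour.

```bash
cat >> h.py <<'E'
def unproj(p,uv,z):
    M=np.linalg.inv(p["camera_from_world"]);uv=np.atleast_2d(uv).astype(float)
    d=np.c_[(uv[:,0]-p["cx"])/p["fx"],-(uv[:,1]-p["cy"])/p["fy"],-np.ones(len(uv))]@M[:3,:3].T
    return M[:3,3]+d*((z-M[2,3])/d[:,2])[:,None]
def dialmeas(p,c0,verbose=True):
    hsv=cv2.cvtColor(p["img"],cv2.COLOR_RGB2HSV)
    vv,uu=np.mgrid[:420,:560];W=unproj(p,np.c_[uu.ravel(),vv.ravel()],.042)[:,:2]
    near=(np.hypot(*(W-c0).T)<.062).reshape(420,560)
    H,S,V=[hsv[...,i] for i in range(3)]
    wh=(near&(S<40)&(V>190)).astype(np.uint8)
    cs=max(cv2.findContours(wh,cv2.RETR_EXTERNAL,cv2.CHAIN_APPROX_NONE)[0],key=len)[:,0]
    hull=cv2.convexHull(cs)[:,0];w=unproj(p,hull,.042)[:,:2]
    (cx,cy),rad=cv2.minEnclosingCircle(w.astype(np.float32));c=np.array([cx,cy])
    g=near&(H>40)&(H<85)&(S>90);og=near&(H>5)&(H<22)&(S>140)
    G=unproj(p,np.argwhere(g)[:,::-1],.042)[:,:2]-c;O=unproj(p,np.argwhere(og)[:,::-1],.052)[:,:2]-c
    r=np.hypot(*O.T);O=O[(r>.024)&(r<.042)]
    a=lambda X:np.degrees(np.arctan2(*X.mean(0)[::-1]))
    print("centre",c.round(4),"R",round(rad,4),"green",len(G),a(G).round(1),"r",np.hypot(*G.T).min().round(4),np.hypot(*G.T).max().round(4),"orange",len(O),a(O).round(1),"cw to go",(a(O)-a(G)).round(1))
E
python3 -c "
from h import *
p=look('wrist');dialmeas(p,np.array([.514,-.214]));find(p,['dial_grip','dial_unit'])"
```

```text
centre [ 0.5132 -0.2098] R 0.0617 green 89 10.7 r 0.0352 0.0494 orange 17 88.4 cw to go 77.7
dial_grip 0.72 [ 0.516 -0.214  0.068] [297, 228]
dial_unit 0.6 [ 0.516 -0.213  0.002] [295, 208]
```

```bash
sed -i 's/(S<40)&(V>190)/(S<30)\&(V>215)/; s/^    print("centre"/    print("greenmean",(G.mean(0)+c).round(4),"orange",(O.mean(0)+c).round(4));print("centre"/' h.py
python3 -c "
from h import *
p=look('wrist');dialmeas(p,np.array([.515,-.213]));find(p,['dial_grip','dial_unit','marker_tip','pointer_tip'])
print(p['img'][150:280:6,250:350:8].mean(2).astype(int))"
```

```text
greenmean [ 0.5552 -0.2018] orange [ 0.514  -0.1825]
centre [ 0.512  -0.2127] R 0.0532 green 90 14.2 r 0.0369 0.0512 orange 20 86.3 cw to go 72.1
dial_grip 0.76 [ 0.517 -0.217  0.068] [298, 230]
dial_unit 0.59 [ 0.514 -0.214 -0.004] [293, 207]
marker_tip 0.53 [ 0.551 -0.205  0.047] [330, 212]
pointer_tip 0.58 [ 0.515 -0.179  0.054] [296, 191]
[[161 163 113 101  78  72  72  79  74  76  69  63  61]
 [194 177 175 174 168 133 109  92  79  81  73  75  63]
 [178 178 178 181 181 178 177 173 149 109  97  82  67]
 [180 181 180 180 180 180 181 180 181 178 173 161 115]
 [182 179 183 208 253 253 253 253 159 180 177 176 177]
 [180 182 253 253 253 152 253 253 253 252 181 177 178]
 [182 252 253 250 253 253 253 241 253 254 201 177 178]
 [183 253 253 253 253 234 239 253 253 253 253 180 180]
 [253 253 253 253 252 157 167 252 253 253 253 221 182]
 [253 253 253 253 101  91  93 101 253 253 252 167 181]
 [253 253 251  95 100  94 117 101 109 253 161 162 182]
 [253 253 250  94  97  91 111  98  98 253 253 253 181]
 [253 253 252  95  93  94 100  97  96 253 253 253 179]
 [253 253 253  93  95  93  97  95  95 253 252 253 179]
 [253 253 253 109  91  92  95  92 247 253 253 178 160]
 [179 228 253 253  90  91  93 107 253 238 253 180  80]
 [181 253 253 245 253  88  90 253 253 253 187 179  76]
 [180 178 253 253 253  88  87 252 253 239 182 181  95]
 [180 181 179 238 253 253 253 253 189 179 182 179  73]
 [ 70  79 140 173 178 180 177 179 179 179 178  85 128]
 [ 74  73  71  73  81  96 160 181 178 177 168  60  62]
 [ 72  67  70  77  72  77  78  70  75 106 162  56  53]]
```

>>> send_rows --deltas "-0.02 0.005 0.03 -1; -0.035 0.01 0.07 -2; -0.043 0.013 0.11 -2; -0.043 0.013 0.13 -2; -0.043 0.013 0.13 -2" --claw 0.5

```text
t: 4.7
eef_pos: [0.5106, -0.213, 0.1264]
tool_rot: [-0.003, 0.695, 0.719, -0.002]
contact_force: [0.1, -0.3, -0.6]
gripper_width: 0.503
grasp_force: 0.0
```

```bash
python3 -c "
from h import *
p=look('wrist','w2.png');dialmeas(p,np.array([.514,-.213]));find(p,['dial_grip','dial_unit']);plan([(.513,-.213,.07,0)]);print(bot.get_obs()['q'])"
```

```text
greenmean [ 0.5554 -0.2018] orange [ 0.514  -0.1825]
centre [ 0.5121 -0.2128] R 0.0525 green 257 14.3 r 0.0364 0.0519 orange 81 86.4 cw to go 72.1
dial_grip 0.64 [ 0.514 -0.212  0.071] [289, 236]
t 4.85 p [ 0.5135 -0.2138  0.1305] ty angle 2.0 F [-0.2  1.1  0.4] w 0.498
[ 0.0008 -0.0006  0.0605] 0 0.061
[-0.13882365  0.46057763  0.54271635  1.96963823 -0.32741244  0.79566147
  0.62426517]
```

View pics/w2.png

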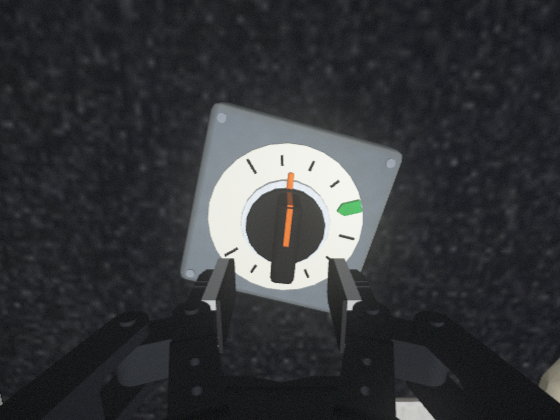

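The view shows the fingers straddling the bar at (285,240), with the marker at (348,208). Descend and grip.

>>> send_rows --deltas "0 0 0.02 2; 0 0 0.04 4; 0 0 0.055 4; 0 0 0.06 4; 0 0 0.06 4"

```text
t: 5.35
eef_pos: [0.5129, -0.2135, 0.0695]
tool_rot: [-0.0, 0.719, 0.695, 0.0]
contact_force: [-0.3, 0.2, 0.6]
gripper_width: 0.504
grasp_force: 0.0
```

>>> send_rows --deltas "0 0 0 0; 0 0 0 0; 0 0 0 0; 0 0 0 0; 0 0 0 0" --claw 0 --force 25

```text
t: 5.85
eef_pos: [0.5128, -0.2139, 0.0703]
tool_rot: [0.0, 0.72, 0.694, 0.0]
contact_force: [-2.2, -0.3, 4.7]
gripper_width: 0.157
grasp_force: 27.5
```

```bash
python3 -c "
from h import *
plan([])"
```

```text
t 5.85 p [ 0.5128 -0.2139  0.0703] ty angle -2.0 F [-2.2 -0.3  4.7] w 0.157
```

>>> send_rows --deltas "0 0 0 7; 0 0 0 14; 0 0 0 21; 0 0 0 28; 0 0 0 35"

```text
t: 6.35
eef_pos: [0.5126, -0.2138, 0.0703]
tool_rot: [-0.0, 0.896, 0.444, 0.0]
contact_force: [-2.8, 0.8, 4.7]
gripper_width: 0.158
grasp_force: 27.4
```

>>> send_rows --deltas "0 0 0 8; 0 0 0 16; 0 0 0 24; 0 0 0 32; 0 0 0 38"

```text
t: 6.85
eef_pos: [0.5125, -0.2136, 0.0703]
tool_rot: [-0.0, 0.992, 0.128, 0.0]
contact_force: [-3.6, 0.8, 7.3]
gripper_width: 0.159
grasp_force: 27.7
```

>>> send_rows --deltas "0 0 0 0; 0 0 0 0; 0 0 0 0"

```text
t: 7.15
eef_pos: [0.5125, -0.2137, 0.0703]
tool_rot: [-0.0, 0.991, 0.13, 0.0]
contact_force: [-3.6, 0.5, 8.7]
gripper_width: 0.16
grasp_force: 27.8
```

```bash
python3 -c "
from h import *
plan([]);p=look('wrist','w3.png');dialmeas(p,np.array([.513,-.213]))"
```

```text
t 7.15 p [ 0.5125 -0.2137  0.0703] ty angle -75.0 F [-3.6  0.5  8.7] w 0.16
greenmean [ 0.555  -0.2014] orange [ 0.5422 -0.2054]
centre [ 0.5127 -0.2131] R 0.0523 green 507 15.5 r 0.0347 0.0511 orange 147 14.7 cw to go -0.8
```

View pics/w3.png

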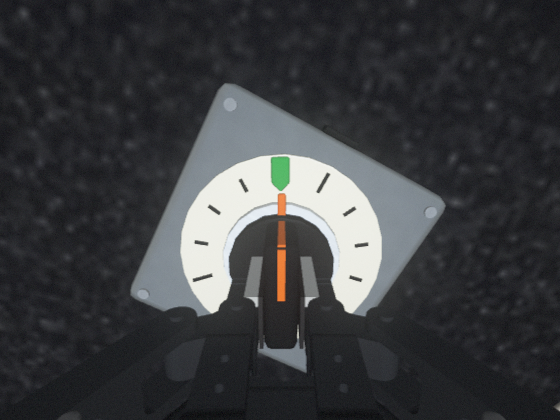

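The orange pointer tip (281,196) stands right at the green marker tip (281,188). Release and lift.

>>> send_rows --deltas "0 0 0 0; 0 0 0 0; 0 0 0 0; 0 0 0 0; 0 0 0 0" --claw 0.5

```text
t: 7.7
eef_pos: [0.5128, -0.2134, 0.0693]
tool_rot: [0.0, 0.991, 0.131, 0.0]
contact_force: [-0.4, -0.9, -0.3]
gripper_width: 0.498
grasp_force: 0.0
```

>>> send_rows --deltas "0 0 -0.03 0; 0 0 -0.07 0; 0 0 -0.11 0; 0 0 -0.15 0; 0 0 -0.18 0"

```text
t: 8.2
eef_pos: [0.5129, -0.214, 0.2516]
tool_rot: [0.0, 0.991, 0.13, 0.001]
contact_force: [0.3, -0.5, -0.1]
gripper_width: 0.5
grasp_force: 0.0
```

```bash
python3 -c "
from h import *
p=look('wrist');dialmeas(p,np.array([.513,-.213]))
p=look('scene')
for q in ['pad','deadman_unit']:find(p,[q])
plan([(.53,0,.25,-22),(.49,.2,.25,-44)])"
```

```text
greenmean [ 0.5549 -0.2012] orange [ 0.5417 -0.2055]
centre [ 0.5125 -0.2131] R 0.0529 green 112 15.7 r 0.0357 0.0513 orange 20 14.5 cw to go -1.2
pad 0.62 [0.537 0.229 0.066] [257, 206]
pad 0.55 [0.348 0.067 0.068] [227, 234]
pad 0.54 [0.351 0.706 0.068] [172, 180]
deadman_unit 0.89 [0.384 0.064 0.   ] [239, 250]
deadman_unit 0.72 [ 0.39   0.721 -0.002] [181, 193]
deadman_unit 0.67 [ 0.572  0.236 -0.002] [265, 220]
t 8.4 p [ 0.5129 -0.2133  0.2494] ty angle -75.0 F [ 0.3  0.5 -0.7] w 0.499
[ 0.0718 -0.2015 -0.0005] -22 0.214
[ 8.850e-02 -1.838e-01  1.000e-04] -22 0.204
```

```bash
python3 -c "
from h import *
plan([(.55,0,.25,-40),(.53,.17,.22,-80)])"
```

```text
t 8.4 p [ 0.5129 -0.2133  0.2494] ty angle -75.0 F [ 0.3  0.5 -0.7] w 0.499
[ 0.0911 -0.1964 -0.0005] -40 0.216
[ 0.1278 -0.1139  0.0301] -40 0.174
```

>>> send_rows --deltas "0.018 -0.039 0 -8; 0.036 -0.078 0 -16; 0.055 -0.118 0 -24; 0.073 -0.157 0 -32; 0.091 -0.196 0 -40" --claw 0

```text
t: 8.9
eef_pos: [0.549, 0.0015, 0.2478]
tool_rot: [-0.001, 0.886, 0.464, -0.001]
contact_force: [1.2, -0.2, 0.6]
gripper_width: -0.002
grasp_force: 0.0
```

>>> send_rows --deltas "0.026 -0.023 0.006 -8; 0.051 -0.046 0.012 -16; 0.077 -0.068 0.018 -24; 0.102 -0.091 0.024 -32; 0.128 -0.114 0.03 -40"

```text
t: 9.4
eef_pos: [0.5285, 0.1707, 0.2174]
tool_rot: [-0.001, 0.674, 0.739, -0.001]
contact_force: [0.3, -1.2, -0.1]
gripper_width: -0.001
grasp_force: 0.0
```

```bash
python3 -c "
from h import *
p=look('wrist','w4.png')
find(p,['pad','deadman_unit'])
plan([]);print(bot.get_obs()['q'][6])"
```

```text
pad 0.86 [0.538 0.229 0.066] [300, 128]
pad 0.56 [0.348 0.064 0.071] [79, 289]
deadman_unit 0.92 [0.575 0.24  0.001] [335, 115]
deadman_unit 0.56 [ 0.382  0.072 -0.002] [145, 252]
t 9.55 p [0.5282 0.1722 0.2171] ty angle 5.3 F [0.6 0.1 0.5] w 0.001
-0.06001427397371045
```

View pics/w4.png

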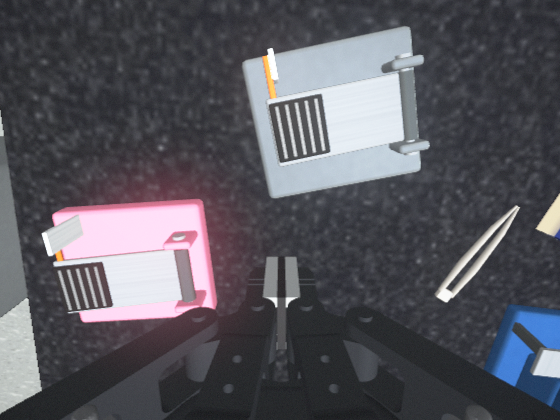

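The pad's ribs are centred at about (300,128) in the grey unit, which matches the network's position. The pink unit is at the lower left. Approach above the pad.

```bash
python3 -c "
from h import *
print(bot.tips_ahead);plan([(.538,.229,.09,-9)])"
```

```text
0.008
t 9.55 p [0.5282 0.1722 0.2171] ty angle 5.3 F [0.6 0.1 0.5] w 0.001
[0.0557 0.0155 0.127 ] -9 0.14
```

>>> send_rows --deltas "0.025 0.007 0.01 -3; 0.05 0.0145 0.03 -6; 0.0555 0.0155 0.07 -9; 0.0555 0.0155 0.11 -9; 0.0555 0.0155 0.127 -9"

```text
t: 10.05
eef_pos: [0.5381, 0.224, 0.0879]
tool_rot: [-0.001, 0.617, 0.787, -0.003]
contact_force: [-0.8, -0.6, -0.3]
gripper_width: -0.002
grasp_force: 0.0
```

>>> send_rows --deltas "0 0 0.002 0; 0 0 0.004 0; 0 0 0.006 0; 0 0 0.008 0; 0 0 0.01 0"

```text
t: 10.55
eef_pos: [0.5412, 0.2265, 0.0831]
tool_rot: [0.0, 0.616, 0.788, 0.001]
contact_force: [-0.3, -0.5, -0.6]
gripper_width: 0.004
grasp_force: 0.0
```

```bash
python3 -c "
from h import *
p=look('wrist','w5.png');plan([]);print(np.median(p['depth'][300:330,270:290]))"
```

```text
t 10.6 p [0.5408 0.2265 0.0826] ty angle 14.0 F [-0.   0.3 -0.2] w 0.002
0.12009287
```

View pics/w5.png

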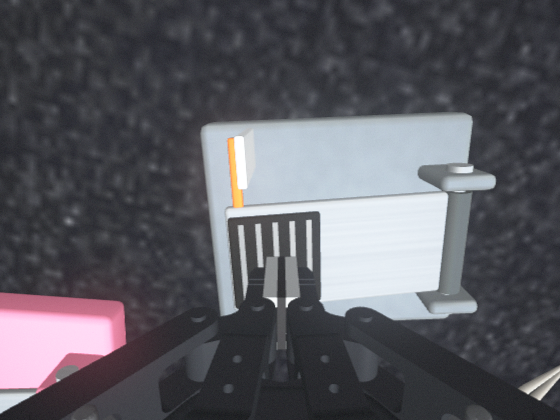

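The closed tips are over the pad near (280,270). Press slowly.

>>> send_rows --deltas "0.002 -0.002 0.002 0; 0.002 -0.003 0.004 0; 0.002 -0.003 0.007 0; 0.002 -0.003 0.01 0; 0.002 -0.003 0.012 0"

```text
t: 11.1
eef_pos: [0.5364, 0.2275, 0.07]
tool_rot: [-0.001, 0.616, 0.788, -0.001]
contact_force: [-4.1, -0.4, 5.9]
gripper_width: 0.002
grasp_force: 2.6
```

>>> send_rows --deltas "0 0 0.001 0; 0 0 0.002 0; 0 0 0.003 0; 0 0 0.003 0; 0 0 0.003 0"

```text
t: 11.6
eef_pos: [0.5362, 0.2275, 0.0672]
tool_rot: [-0.001, 0.616, 0.788, -0.001]
contact_force: [-5.0, -1.1, 6.9]
gripper_width: 0.004
grasp_force: 3.3
```

>>> send_rows --deltas "0 0 0.001 0; 0 0 0.002 0; 0 0 0.002 0; 0 0 0.002 0; 0 0 0.002 0"

```text
t: 12.1
eef_pos: [0.5362, 0.2274, 0.0653]
tool_rot: [-0.001, 0.616, 0.788, -0.001]
contact_force: [-6.3, 0.2, 7.6]
gripper_width: 0.003
grasp_force: 4.0
```

>>> send_rows --deltas "0 0 0 0; 0 0 0 0; 0 0 0 0; 0 0 0 0; 0 0 0 0"

```text
t: 12.6
eef_pos: [0.5362, 0.2274, 0.0653]
tool_rot: [-0.001, 0.616, 0.788, -0.001]
contact_force: [-5.1, 0.0, 8.6]
gripper_width: 0.004
grasp_force: 3.9
```

```bash
python3 -c "
from h import *
p=look('wrist','w6.png');plan([]);q=look('scene');dialmeas(q,np.array([.513,-.213]))
x,y=px(q,np.array([.54,.24,.06]));a=cv2.resize(q['img'][y-35:y+35,x-45:x+45],(540,420),interpolation=cv2.INTER_CUBIC)
cv2.imwrite('pics/c6.png',cv2.resize(np.hstack([a,p['img'][:,10:550]]),(800,311))[:,:,::-1])"
```

```text
t 12.65 p [0.5362 0.2274 0.0653] ty angle 14.0 F [-5.4 -0.8  7.8] w -0.003
greenmean [ 0.5591 -0.1968] orange [ 0.5423 -0.204 ]
centre [ 0.5133 -0.214 ] R 0.0535 green 7 20.6 r 0.0384 0.056 orange 4 18.9 cw to go -1.7
```

View pics/c6.png

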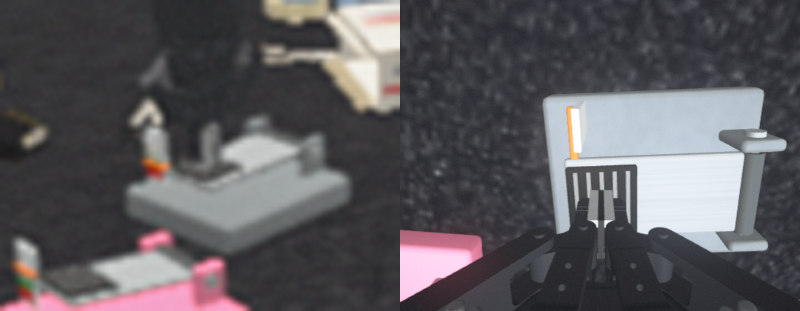

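The crop shows the orange pointer over the green band, with white above it and red below. Both the force (about 8 N) and the press depth (about 11 mm) match mid band, and the dial is still at its marker. Handing in.

```bash
python3 -c "
from station import bot
print(bot.hand_in())"
```

```text
the job is handed in; nothing more can be done
None
```

I handed the job in with the dial pointer at the green marker (about 1° off by the wrist camera) and the dial released. The fingertips are holding the paddle about 11 mm down at about 8 N, mid green band by depth and force; the interface returned no verdict.

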